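Set the mould wheel to the square mould and lock it with the drop pin

TASK

Set the mould wheel up for square sweets: crank it until the square hollow shows in the window of the steel bridge, stand the drop pin from the wooden block in the brass bush beside the window, and ease the wheel to and fro by its crank until the pin is felt to drop into the index ring and locks it, with its head down on the bush and the square hollow still whole in the window. The pin must fall home by its own weight or with a light touch: do not press it hard onto the ring and do not crank on against it once it has dropped.

Things in the scene. Friction and masses are not known exactly. Their poses are not given: they have to be found in the camera images.
- stand: Fixed stand of the mould wheel: beech base 215 x 236 x 12 mm and, across its near side on two aluminium pillars, a flat steel bridge (76 mm wide, 5 mm thick, top 45 mm above the bench) with the window and the brass bush in it. Origin on the bench under the wheel's spindle, z up; its -x points from the spindle to the middle of the window.
- wheel: White plastic mould wheel, 145 mm across, in a steel index ring (189 mm outside). Its top lies 30 mm above the bench, 10 mm under the bridge. It turns without end both ways on an upright spindle, steady drag of 0.2 N m, stays where left. Six hollows, 60 degrees apart. Origin on the spindle at bench height, z up; at zero yaw against the stand the square hollow is centred in the window.
- square_hollow (a point): Centre, at the wheel's upper face, of the square hollow (34 x 34 mm, the only one with straight sides), 52 mm from the spindle; it turns with the wheel.
- window (a point): Centre of the window, on the bridge's upper face, 52 mm from the spindle. The window is 42 mm along the radius and 55 mm across it.
- axis (a point): On the spindle, at the upper face of wheel and index ring. The ring has six round holes (12 mm wide and deep, 84 mm out), one to each hollow. It turns with the wheel but is clamped to it by screws in slots, never twice alike: the square hollow's hole comes under the bush with the wheel anywhere within 0.12 rad (7 degrees) either side of zero; just where these poses cannot tell, it must be felt.
- crank_top (a point): Centre of the top of the crank's upright black hand grip: a freely spinning round sleeve, 22 mm across, from 72 to 118 mm above the bench, just over the steel crank arm (61 to 70 mm). It runs on a circle of 58 mm radius about the spindle; with the square hollow in the window it lies on the stand's -y side, away from the bush.
- bush (a point): Centre of the mouth of the brass bush on the bridge, 57 mm above the bench and 84 mm from the spindle. Outside 23 mm, bore 11.5 mm, upright, open straight down to the face of the index ring 27 mm below this point.
- pin: Loose drop pin, 55 g: steel shank 10 mm thick, 38 mm long, round nose; aluminium head 21 mm across, 36 mm tall. Origin at the nose tip, z towards the head. Starts upright in the block's middle hole, head on the block. In the bush on the blank ring its tip is 30 mm above the bench, its head 11 mm off the bush; dropped into a ring hole, the head rests on the bush, the tip is 19 mm above the bench.
- pin_head (a point): Centre of the top of the pin's head, 74 mm above the tip.
- pin_block: Fixed beech block 96 x 46 x 46 mm with three holes in a row along its x; origin under its centre, z up. The pin stands in the middle hole; the outer two are empty.
There are look-alikes about, which are no part of the job. Several things have the shape of the pin; the one meant has the colours described above.

How it is judged:
By the outcome, as a careful person would: the job done as asked, in the order asked, and still so for the second after the job is handed in, with the robot touching nothing.
It also fails if it takes over 72 s, if anything falls off the work surface, if the arm or the gripper's body presses on something with over 40 N, if the wrist force passes 120 N, or if a joint passes its speed limit or range.

ROBOT

A 6-joint arm with a two-finger parallel gripper is mounted at the origin on a cart in front of the work surface, level with it; the furniture and walls round the work are solid. World frame = base frame: x ahead of the robot, y to its left, z up, the work surface at z = 0. Lengths are in m, angles in rad, forces in N, time in s.
With the tool pointing down it reaches from about 0.3 to 0.875 m from the base axis. Payload 6.4 kg.
Tool frame: the origin (TCP) lies midway between the tips of the shut fingers; the grasp point (between the pads) lies 19 mm behind it; z points along the fingers, y is the line along which they close (so a half turn about z gives the same grasp; the last joint's range is limited). The gripper opens to 85 mm and grips with 20 to 120 N. Pads are 22 mm wide; open, the fingers measure 114 mm over their backs; the gripper's body (76 mm by 85 mm) begins 54 mm behind the grasp point. The pads swing forward as they close: fully open they stand 13 mm farther back than shut.
Start: joints at [-1.353, 0.181, 1.607, -0, 1.354, -0.206], TCP at [0.236, -0.524, 0.231] pointing down, gripper open.
Joint ranges: [-2.99, 2.99], [-0.89, 2.07], [0.3, 2.58], [-1.14, 4.28], [0, 2.63], [-3.12, 3.12]. Speed limits (rad/s): [2.57, 2.57, 3.01, 3.14, 3.14, 3.14].

INTERFACE

Orientations are given as a unit quaternion [w, x, y, z].
In Python, from bench import ctrl gives the robot as it stands. The module is installed in compiled form; this text tells all that it offers.
- The arm moves only by the tool move_arm, never from a script. Its argument "plan" is one flat list of numbers, 6 for each row, row after row: the shift along the world's x, y, z in units of 50 mm (1.0 is 50 mm), then the turn, a rotation vector about the world's x, y, z in rad. A call has 1 to 10 rows; each row is the pose to reach, as a shift and turn from the pose commanded when the call began; what a row does not reach only later rows make up. A row lasts 1/8 s, in which the tool goes at most 62.5 mm and 10.7 degrees, less where a joint would pass 70% of its speed; a pose out of reach is approached as far as the arm can. A call with a gripper value outside its range is refused whole. "grip" is the finger opening in mm, from 0 to 85.4, set as the call begins (left out, the last holds). The fingers move at their own pace and stop on an object; the grip force is fixed at half the most. Time passes only in rows, so rows that repeat a pose let the fingers close. It gives the time, the measured TCP pose, the force, the opening and the grip force at its end, in the units of the state.
- ctrl.get_obs(): the state, without advancing time (a new reading comes with each control period).
- ctrl.camera(name): name is "side" or "top" or "wrist"; returns a dict with "pixels" (400x640x3 uint8, red, green, blue), "fx", "fy", "cx", "cy" (pixels), "origin" and "attitude" of the camera in the world. Camera axes: x right, y down, z forward; pixel columns grow to the right and rows downward; lengths in m; the calibration is good to about 2 mm. A picture is of the moment at which its call begins. There is no depth.
- ctrl.hand_in(): hands the job in; it is judged then, once.
The state is a dict: "time_s": time; "q": joint angles; "dq": joint speeds; "joint_efforts": joint torques, N m; "eef_pos": TCP position; "eef_rot": TCP orientation; "wrist_force": force on the tool from outside, world axes, zero at the start; "torque": the same for the moment, N m; "opening": opening from 0.0 (shut) to 1.0 (fully open); "grasp_force": force on a finger pad.
Only numpy, scipy, OpenCV 4.12 (cv2) and the standard library are available. Lean on these libraries where they do the work, as an engineer would, in place of code of your own. Each camera call takes 0.05 s, during which the arm holds its last target. There are 200 camera calls.

## Working session

There is one attempt and no reset: what is moved stays moved. The work goes in short steps, Python scripts to look and compute and a tool call to move; the robot and the scene stay as the last step left them, time stands still between calls to the robot, and variables do not carry over. Pictures are saved under pics/ and viewed, at most 10 in all, crops included, and the job is handed in when it is done.

Besides the shell and the picture viewer there is one more tool, called as name(argument=value, ...) on one line, values as JSON. move_arm: Moves the arm, as the interface text tells. Its arguments: {"type":"object","properties":{"plan":{"type":"array"},"grip":{"type":"number"}},"required":["plan"]}

```bash
mkdir -p pics
cat > h.py <<'E'
import numpy as np, cv2, pickle, sys
from bench import ctrl
from scipy.spatial.transform import Rotation as R
def att(a):
    a=np.array(a,float)
    return a if a.shape==(3,3) else R.from_quat(a[[1,2,3,0]]).as_matrix()
def snap(n,save=None):
    c=ctrl.camera(n)
    if save: cv2.imwrite('pics/'+save+'.png',c['pixels'][:,:,::-1])
    pickle.dump(c,open(f'cam_{n}.pkl','wb')); return c
def load(n): return pickle.load(open(f'cam_{n}.pkl','rb'))
def ray(c,u,v,z):
    d=att(c['attitude'])@np.array([(u-c['cx'])/c['fx'],(v-c['cy'])/c['fy'],1]); o=np.array(c['origin'])
    return o+d*(z-o[2])/d[2]
def proj(c,p):
    q=att(c['attitude']).T@(np.array(p)-c['origin']); return c['fx']*q[0]/q[2]+c['cx'],c['fy']*q[1]/q[2]+c['cy']
E
python3 - <<'E'
from h import *
a=snap('top');b=snap('side')
cv2.imwrite('pics/two.png',np.vstack([a['pixels'],b['pixels']])[:,:,::-1][:, :])
cv2.imwrite('pics/top1.png',a['pixels'][:,:,::-1]);cv2.imwrite('pics/side1.png',b['pixels'][:,:,::-1])
for c in(a,b):print({k:np.round(c[k],3).tolist() for k in c if k!='pixels'})
print({k:np.round(v,3).tolist() for k,v in ctrl.get_obs().items()})
E
```

```text
{'fx': 388.417, 'fy': 388.417, 'cx': 317.423, 'cy': 192.855, 'origin': [0.356, -0.09, 0.922], 'attitude': [-0.082, 0.764, -0.636, 0.07]}
{'fx': 468.743, 'fy': 468.743, 'cx': 313.198, 'cy': 199.015, 'origin': [0.595, -1.082, 0.477], 'attitude': [-0.573, 0.818, 0.042, -0.015]}
{'time_s': 0.1, 'q': [-1.353, 0.181, 1.608, 0.0, 1.354, -0.206], 'dq': [0.0, -0.002, -0.004, -0.001, -0.0, 0.001], 'joint_efforts': [0.001, -44.588, -35.224, -0.0, 0.004, -0.0], 'eef_pos': [0.236, -0.524, 0.23], 'eef_rot': [-0.001, 0.978, 0.21, 0.0], 'wrist_force': [0.011, 0.187, 0.655], 'torque': [-0.051, -0.022, -0.045], 'grasp_force': 0.0, 'opening': 1.0}
```

View pics/top1.png

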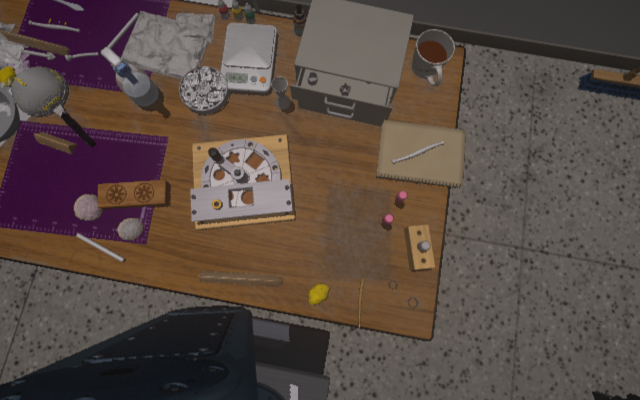

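View pics/side1.png

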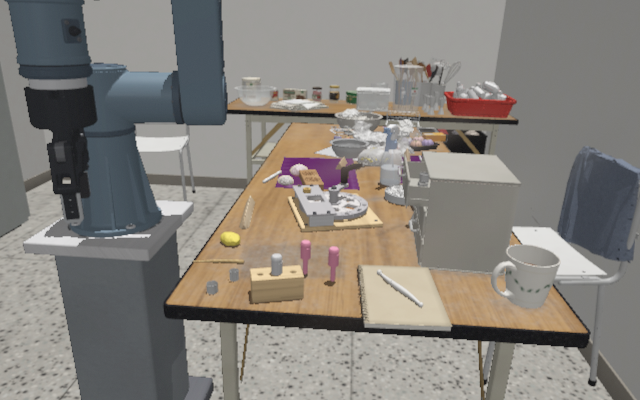

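The top view shows the stand at about (242,180), with the bridge's window at (242,198), the bush at (217,204) and the crank grip at about (214,154). The pin candidates are the grey-headed one in the beech block at (424,246) and two pink look-alikes at (402,195) and (389,219). The grey aluminium head in the middle hole fits the description. I'll confirm it in an enlarged crop.

Run:
```python
from h import *
a=load('top')['pixels'][:,:,::-1]; b=load('side')['pixels'][:,:,::-1]
A=cv2.resize(a[130:235,180:305],None,fx=4,fy=4,interpolation=2)  #500x420
B=cv2.resize(a[215:280,395:445],None,fx=4,fy=4,interpolation=2)  #200x260
C=cv2.resize(b[235:305,240:310],None,fx=4,fy=4,interpolation=2)[:, :280]
im=np.zeros((560,785,3),np.uint8); im[:420,:500]=A; im[:260,502:702]=B; im[262:542,502:782]=C
cv2.imwrite('pics/crop1.png',im)
```

```text
(no output)
```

View pics/crop1.png

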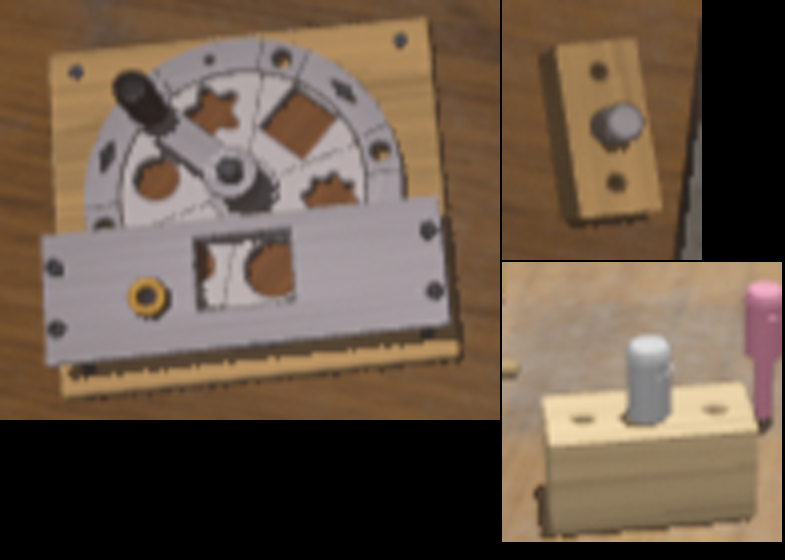

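The crop confirms it: the grey-headed pin stands in the block's middle hole, and the pink ones are look-alikes. At full-frame pixels, the square hollow is at about (255,160.8), the bush at (217.3,204.3), the window at (241.3,197.8), the grip top at (213.3,152) and the pin head at (426,244.5).

Run:
```python
from h import *
c=load('top');s=load('side')
P=lambda u,v,z:ray(c,180+u/4-.4,130+v/4-.4,z)
bush=P(149,297,.057); win=np.mean([P(*p,.045) for p in[(194,238),(291,230),(297,305),(199,311)]],0)
scr=[P(*p,.045) for p in[(55,268),(57,329),(428,230),(435,291)]]
sq=P(300,123,.03); grip=P(130,85,.118); gripb=P(158,114,.072)
br=[P(*p,.045) for p in[(42,236),(437,198),(449,322),(48,363)]]
d=(br[1]+br[2]-br[0]-br[3])/2; print('bridge len',np.linalg.norm(d[:2]),'width',np.linalg.norm(br[0]-br[3]),np.linalg.norm(br[1]-br[2]))
ey=-d[:2]/np.linalg.norm(d[:2]); ex=np.array([ey[1],-ey[0]])
yaw=np.arctan2(ex[1],ex[0]); ax=win[:2]+.052*ex
print('yaw',yaw,'axis',ax,'win',win,'bush',bush,'r',np.linalg.norm(bush[:2]-ax))
for n,p in(('sq',sq),('grip',grip),('bush',bush)):
    v=p[:2]-ax; l=[v@ex,v@ey]; print(n,p.round(4),'local',np.round(l,4),'r',np.hypot(*l),'ang',np.degrees(np.arctan2(l[1],l[0])))
hd=ray(c,395+(626-502)/4-.4,215+119/4-.4,.082)
print('pin',hd,'side proj',proj(s,hd), 'grip side',proj(s,grip))
bl=[ray(c,395+(u-502)/4-.4,215+v/4-.4,.046) for u,v in[(599,71),(616,183)]]
print('holes',bl,np.mean(bl,0))
o=ctrl.get_obs();Rm=att(o['eef_rot']);print('tool axes',Rm.round(2).tolist())
print('cam origin wrist',{k:np.round(v,3).tolist() for k,v in ctrl.camera('wrist').items() if k!='pixels'})
```

```text
bridge len 0.2290705349159123 width 0.0745968109443271 0.07365983014061425
yaw 0.28455173420481106 axis [0.55413779 0.12764608] win [0.50422884 0.11304827 0.045     ] bush [0.47750843 0.1604262  0.057     ] r 0.08334623487456
sq [0.6009 0.1045 0.03  ] local [ 0.0384 -0.0353] r 0.05216374272025724 ang -42.649294687754214
grip [0.5809 0.1805 0.118 ] local [0.0406 0.0432] r 0.0592462221785623 ang 46.79321410710613
bush [0.4775 0.1604 0.057 ] local [-0.0643  0.053 ] r 0.08334623487456 ang 140.5363605777866
pin [ 0.46944008 -0.3094534   0.082     ] side proj (np.float64(276.71289454133534), np.float64(254.774900014486)) grip side (np.float64(344.3124064100261), np.float64(166.44779534399504))
holes [array([ 0.49834507, -0.30050742,  0.046     ]), array([ 0.4380362 , -0.31770376,  0.046     ])] [ 0.46819063 -0.30910559  0.046     ]
tool axes [[0.91, 0.41, -0.0], [0.41, -0.91, 0.0], [0.0, -0.0, -1.0]]
cam origin wrist {'fx': 292.308, 'fy': 292.308, 'cx': 320.001, 'cy': 203.614, 'origin': [0.312, -0.49, 0.373], 'attitude': [0.137, 0.828, -0.536, -0.09]}
```

move_arm(plan=[6.9,14.1,0,0,0,0,6.9,14.1,0,0,0,0,6.9,14.1,0,0,0,0,6.9,14.1,0,0,0,0,6.9,14.1,0,0,0,0,6.9,14.1,0,0,0,0,6.9,14.1,0,0,0,0,6.9,14.1,0,0,0,0,6.9,14.1,0,0,0,0,6.9,14.1,0,0,0,0], grip=45)

```text
time_s: 1.4
eef_pos: [0.5117, 0.0393, 0.2313]
eef_rot: [0.0, 0.978, 0.21, 0.0]
wrist_force: [1.0, -0.9, -0.7]
opening: 0.526
grasp_force: 0.0
```

move_arm(plan=[0,0,0,0,0,0])

```text
time_s: 1.52
eef_pos: [0.5118, 0.0412, 0.2309]
eef_rot: [-0.0, 0.977, 0.213, -0.0]
wrist_force: [-0.2, -0.7, -0.6]
opening: 0.525
grasp_force: 0.0
```

move_arm(plan=[1.38,2.78,0,0,0,0,1.38,2.78,0,0,0,0,1.38,2.78,0,0,0,0,1.38,2.78,0,0,0,0,1.38,2.78,0,0,0,0])

```text
time_s: 2.15
eef_pos: [0.5797, 0.1749, 0.2309]
eef_rot: [0.0, 0.978, 0.21, -0.001]
wrist_force: [-0.4, 0.6, -0.6]
opening: 0.53
grasp_force: 0.0
```

Run:
```python
from h import *
w=snap('wrist','w1'); print(np.round(w['origin'],3),ctrl.get_obs()['eef_pos'])
for p in([.581,.1805,.118],[.4775,.1604,.057],[.5541,.1276,.07]):print(proj(w,p))
c=load('top')
P=lambda u,v,z:ray(c,180+u/4-.4,130+v/4-.4,z)
yaw=.2846
for p in((380,150),(282,58)):
    v=P(*p,.03)[:2]-[.5541,.1276]; print('hole r',np.hypot(*v),'ang',np.degrees(np.arctan2(v[1],v[0])-yaw))
```

```text
[0.656 0.208 0.373] [0.57977357 0.17470897 0.2310303 ]
(np.float64(314.5030400995715), np.float64(195.18636219595894))
(np.float64(296.34944602511496), np.float64(260.35860730329205))
(np.float64(348.77913819341404), np.float64(221.7716215328818))
hole r 0.08333479476886005 ang -78.34237381281312
hole r 0.08490083026618415 ang -18.724422188334337
```

View pics/w1.png

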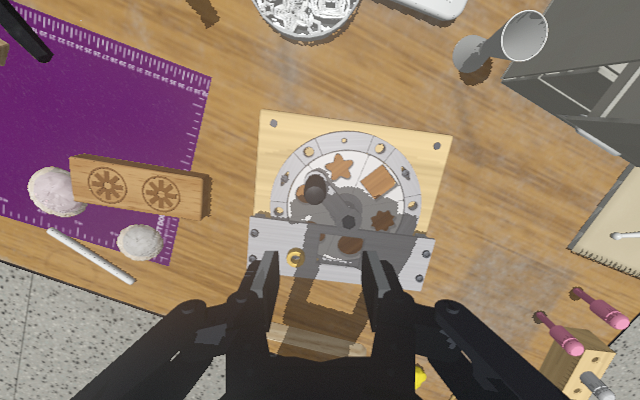

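The wrist view shows the crank grip at about (315,188), the square hollow at (380,181), the bush at (295,257) and the spindle nut at (349,221). All of these match the map. I'll refine the grip top by its dark blob.

Run:
```python
from h import *
w=load('wrist'); im=w['pixels'][:,:,::-1]
ax=np.array([.5541,.1276]);yaw=.2846
for th in(44,46,47.4,49):
    t=np.radians(th)+yaw; g=ax+.058*np.array([np.cos(t),np.sin(t)]); print(th,g.round(4),[np.round(proj(w,[*g,z]),1) for z in(.118,.072)])
x=im[160:245,270:420]; cv2.imwrite('pics/w1c.png',cv2.resize(x,None,fx=5,fy=5,interpolation=2))
```

```text
44 [0.5828 0.178 ] [array([317.8, 194.5]), array([318.1, 181.7])]
46 [0.5811 0.179 ] [array([316.1, 195.8]), array([316.6, 182.8])]
47.4 [0.5798 0.1796] [array([314.9, 196.7]), array([315.6, 183.6])]
49 [0.5783 0.1803] [array([313.5, 197.8]), array([314.4, 184.6])]
```

View pics/w1c.png

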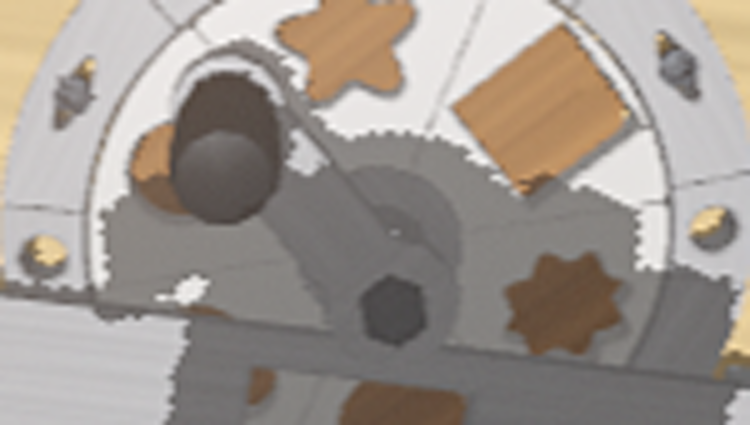

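move_arm(plan=[0.02,0.1,-1.5,0,0,0,0.02,0.1,-1.5,0,0,0,0.02,0.1,-2,0,0,0,0.02,0.1,-2,0,0,0])

```text
time_s: 2.7
eef_pos: [0.5801, 0.1803, 0.1305]
eef_rot: [-0.0, 0.978, 0.21, -0.002]
wrist_force: [-0.7, -0.5, -0.1]
opening: 0.529
grasp_force: 0.0
```

move_arm(plan=[0,0,-0.5,0,0,0,0,0,-1.02,0,0,0,0,0,-1.02,0,0,0])

```text
time_s: 3.08
eef_pos: [0.5805, 0.1808, 0.0802]
eef_rot: [-0.0, 0.978, 0.21, -0.001]
wrist_force: [0.0, -0.2, -0.0]
opening: 0.527
grasp_force: 0.0
```

move_arm(plan=[0,0,0,0,0,0,0,0,0,0,0,0,0,0,0,0,0,0,0,0,0,0,0,0], grip=10)

```text
time_s: 3.58
eef_pos: [0.5828, 0.1816, 0.0828]
eef_rot: [0.0, 0.978, 0.21, 0.002]
wrist_force: [-1.5, 1.1, 6.5]
opening: 0.241
grasp_force: 58.9
```

```bash
python3 - <<'E'
import numpy as np
g=lambda t:.058/.05*np.array([np.cos(np.radians(t)+.2846),np.sin(np.radians(t)+.2846)])
for a,b,n in((47,-20,8),(-20,-86.5,8)):
    print([x for t in np.linspace(a,b,n+1)[1:] for x in(*np.round(g(t)-g(a),2).tolist(),0,0,0,0)])
E
python3 -c "
from bench import ctrl;o=ctrl.get_obs();print(o['eef_pos'],o['wrist_force'])"
```

```text
[0.15, -0.09, 0, 0, 0, 0, 0.28, -0.19, 0, 0, 0, 0, 0.39, -0.32, 0, 0, 0, 0, 0.49, -0.46, 0, 0, 0, 0, 0.56, -0.61, 0, 0, 0, 0, 0.61, -0.77, 0, 0, 0, 0, 0.64, -0.94, 0, 0, 0, 0, 0.64, -1.11, 0, 0, 0, 0]
[-0.02, -0.17, 0, 0, 0, 0, -0.07, -0.33, 0, 0, 0, 0, -0.14, -0.48, 0, 0, 0, 0, -0.23, -0.62, 0, 0, 0, 0, -0.34, -0.75, 0, 0, 0, 0, -0.47, -0.86, 0, 0, 0, 0, -0.61, -0.95, 0, 0, 0, 0, -0.76, -1.02, 0, 0, 0, 0]
[0.58278027 0.18162503 0.08278604] [-1.49641815  1.12814112  6.4820912 ]
```

move_arm(plan=[0.15,-0.09,0,0,0,0,0.28,-0.19,0,0,0,0,0.39,-0.32,0,0,0,0,0.49,-0.46,0,0,0,0,0.56,-0.61,0,0,0,0,0.61,-0.77,0,0,0,0,0.64,-0.94,0,0,0,0,0.64,-1.11,0,0,0,0,0.64,-1.11,0,0,0,0])

```text
time_s: 4.7
eef_pos: [0.6144, 0.1253, 0.0828]
eef_rot: [0.0, 0.978, 0.21, 0.001]
wrist_force: [-2.5, -0.5, 7.5]
opening: 0.237
grasp_force: 59.4
```

move_arm(plan=[-0.02,-0.17,0,0,0,0,-0.07,-0.33,0,0,0,0,-0.14,-0.48,0,0,0,0,-0.23,-0.62,0,0,0,0,-0.34,-0.75,0,0,0,0,-0.47,-0.86,0,0,0,0,-0.61,-0.95,0,0,0,0,-0.76,-1.02,0,0,0,0,-0.76,-1.02,0,0,0,0])

```text
time_s: 5.82
eef_pos: [0.5762, 0.0753, 0.0827]
eef_rot: [-0.0, 0.978, 0.21, 0.002]
wrist_force: [-2.7, 3.8, 9.1]
opening: 0.243
grasp_force: 59.6
```

Run:
```python
from h import *
c=snap('top'); im=c['pixels'][:,:,::-1]
o=ctrl.get_obs(); print(o['eef_pos'],o['wrist_force'])
w=snap('wrist')['pixels'][:,:,::-1]
A=cv2.resize(im[130:235,180:305],None,fx=3,fy=3,interpolation=2)
B=w[130:330,210:450]
v=np.zeros((315,375+480,3),np.uint8)
B=cv2.resize(B,(378,315),interpolation=2)
cv2.imwrite('pics/c2.png',np.hstack([A,B]))
```

```text
[0.57622375 0.07527218 0.08276896] [-3.20950739  3.51626928  9.36736356]
```

View pics/c2.png

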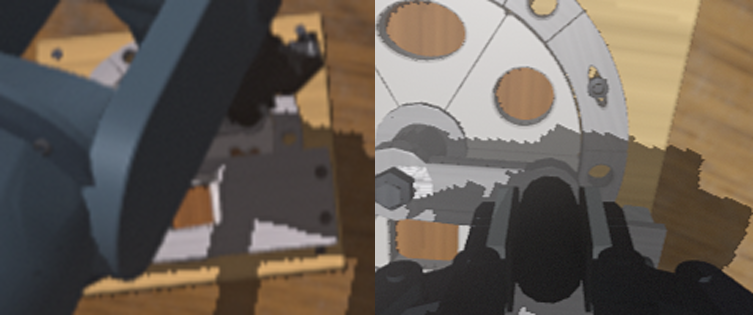

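The left crop (partly hidden by the arm) shows the square hollow in the window. The right crop shows the fingers on the crank grip. By the measured tool pose the crank is at about -84°, so the square is some 5 mm off centre but whole. Next I release the crank and go to the pin.

move_arm(plan=[0,0,0,0,0,0,0,0,0,0,0,0,0,0,0,0,0,0,0,0,1,0,0,0,0,0,2,0,0,0,0,0,2.8,0,0,0], grip=45)

```text
time_s: 6.68
eef_pos: [0.5755, 0.0746, 0.2224]
eef_rot: [0.0, 0.978, 0.21, 0.001]
wrist_force: [0.3, 0.4, 0.0]
opening: 0.527
grasp_force: 0.0
```

move_arm(plan=[-2.1,-7.6,0,0,0,0,-2.1,-7.6,0,0,0,0,-2.1,-7.6,0,0,0,0,-2.1,-7.6,0,0,0,0,-2.1,-7.6,0,0,0,0,-2.1,-7.6,0,0,0,0,-2.1,-7.6,0,0,0,0,-2.1,-7.6,0,0,0,0,-2.1,-7.6,0,0,0,0])

```text
time_s: 7.8
eef_pos: [0.4706, -0.3037, 0.22]
eef_rot: [-0.001, 0.978, 0.211, -0.0]
wrist_force: [-1.0, 1.1, -0.4]
opening: 0.524
grasp_force: 0.0
```

Run:
```python
from h import *
c=snap('top'); im=c['pixels'][:,:,::-1]
w=snap('wrist'); o=ctrl.get_obs(); print(o['eef_pos'],o['eef_rot'])
print(proj(w,[.4694,-.3095,.082]),proj(w,[.4682,-.3091,.046]))
A=cv2.resize(im[130:235,180:305],None,fx=3,fy=3,interpolation=2)
B=cv2.resize(w['pixels'][130:330,210:450,::-1],None,fx=1.75,fy=1.75,interpolation=2)[:315]
B=np.vstack([B,np.zeros((max(0,315-B.shape[0]),B.shape[1],3),np.uint8)])
cv2.imwrite('pics/c3.png',np.hstack([A,B]))
```

```text
[ 0.47081983 -0.30351782  0.22025626] [-2.34580425e-04  9.77389964e-01  2.11444561e-01  2.96026649e-05]
(np.float64(324.5860490649856), np.float64(194.67093559699916)) (np.float64(323.3699002464538), np.float64(186.00352492779504))
```

View pics/c3.png

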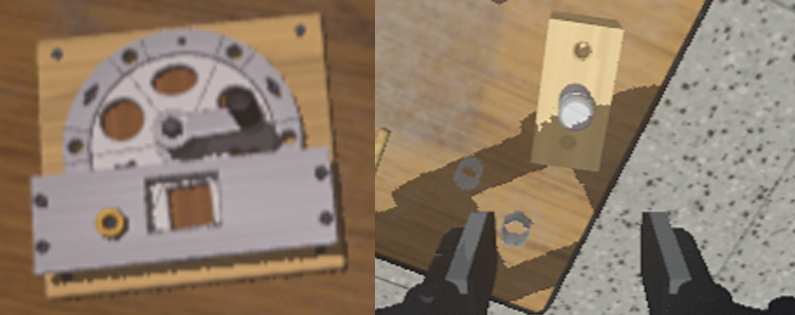

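The left crop shows the square hollow whole in the window, slightly right of centre, with the bush at (110,222) of the crop. The right crop shows the pin head at wrist pixel (325,197), against a prediction of (324.6,194.7), so it agrees within 2 mm.

move_arm(plan=[-0.03,-0.11,-1,0,0,0,-0.03,-0.11,-2,0,0,0,-0.03,-0.11,-2.3,0,0,0,-0.03,-0.11,-2.3,0,0,0])

```text
time_s: 8.4
eef_pos: [0.4689, -0.3098, 0.1051]
eef_rot: [-0.001, 0.978, 0.211, -0.0]
wrist_force: [0.3, -0.0, 0.5]
opening: 0.524
grasp_force: 0.0
```

Run:
```python
from h import *
c=load('top'); yaw=.2846; ax=np.array([.5541,.1276])
P=lambda u,v,z:ray(c,180+u/3-.4,130+v/3-.4,z)
for n,p,z in(('grip',(239,103),.118),('hole',(235,51),.03),('hole',(76,146),.03),('hole',(129,55),.03),('sq',(193,207),.03)):
    v=P(*p,z)[:2]-ax; print(n,np.hypot(*v),np.degrees(np.arctan2(v[1],v[0])-yaw))
print(ctrl.get_obs()['eef_pos'])
```

```text
grip 0.05645754297913247 -89.1743488180396
hole 0.08538251193531497 -32.31245709119343
hole 0.08486744023734918 85.89212588518126
hole 0.08677025955873076 26.92800009580031
sq 0.05253124737163016 -175.4442055238206
[ 0.46888405 -0.30979601  0.10511893]
```

move_arm(plan=[0,0.01,-0.5,0,0,0,0,0.01,-1.0,0,0,0,0,0.01,-1.0,0,0,0])

```text
time_s: 8.78
eef_pos: [0.469, -0.3101, 0.0559]
eef_rot: [-0.0, 0.978, 0.211, -0.0]
wrist_force: [0.3, 0.0, -1.0]
opening: 0.53
grasp_force: 0.0
```

move_arm(plan=[0,0,0,0,0,0,0,0,0,0,0,0,0,0,0,0,0,0,0,0,0,0,0,0], grip=8)

```text
time_s: 9.28
eef_pos: [0.4698, -0.3109, 0.0577]
eef_rot: [0.001, 0.978, 0.21, 0.001]
wrist_force: [-2.0, 3.7, 6.9]
opening: 0.224
grasp_force: 58.3
```

move_arm(plan=[0,0,0.5,0,0,0,0,0,1.2,0,0,0,0,0,2.2,0,0,0,0,0,2.8,0,0,0,0,0,2.8,0,0,0])

```text
time_s: 9.9
eef_pos: [0.4705, -0.312, 0.1997]
eef_rot: [0.004, 0.978, 0.21, 0.002]
wrist_force: [0.4, 0.6, -1.1]
opening: 0.221
grasp_force: 58.9
```

move_arm(plan=[0.17,9.4,0,0,0,0,0.17,9.4,0,0,0,0,0.17,9.4,0,0,0,0,0.17,9.4,0,0,0,0,0.17,9.4,0,0,0,0,0.17,9.4,0,0,0,0,0.17,9.4,0,0,0,0,0.17,9.4,0,0,0,0,0.17,9.4,0,0,0,0,0.17,9.4,0,0,0,0])

```text
time_s: 11.15
eef_pos: [0.4767, 0.1592, 0.1945]
eef_rot: [0.0, 0.978, 0.21, -0.001]
wrist_force: [-0.2, -0.3, -0.3]
opening: 0.223
grasp_force: 59.0
```

Run:
```python
from h import *
o=ctrl.get_obs(); print(o['eef_pos'],o['wrist_force'],o['opening'])
```

```text
[0.4766986  0.15921067 0.19448911] [-0.2396357  -0.31962548 -0.29101553] 0.2233071999857174
```

move_arm(plan=[0,0,-0.7,0,0,0,0,0,-1.3,0,0,0,0.01,0.02,-1.5,0,0,0,0.01,0.02,-1.5,0,0,0])

```text
time_s: 11.65
eef_pos: [0.4776, 0.1599, 0.12]
eef_rot: [-0.0, 0.978, 0.21, -0.001]
wrist_force: [-1.1, 1.1, -0.5]
opening: 0.226
grasp_force: 59.0
```

Run:
```python
from h import *
s=snap('side'); w=snap('wrist'); t=snap('top'); o=ctrl.get_obs(); p=np.array(o['eef_pos']);print(p)
A=cv2.resize(w['pixels'][225:325,250:390,::-1],None,fx=4,fy=4,interpolation=2) #560x400
u,v=np.round(proj(s,[.4775,.1604,.07])).astype(int); print('side centre',u,v)
B=cv2.resize(s['pixels'][v-25:v+25,u-15:u+15,::-1],None,fx=8,fy=8,interpolation=2) #240x400
cv2.imwrite('pics/c4.png',np.hstack([A,B]))
for n,c in(('w',w),('s',s)):
  for q in([.4775,.1604,.057],[*p[:2],p[2]-.05],[*p[:2],p[2]-.012]):print(n,np.round(proj(c,q),1))
```

```text
[0.47879015 0.16054028 0.12161231]
side centre 306 183
w [318.7 219.6]
w [319.2 225.7]
w [319.  251.2]
s [306.3 187.6]
s [306.8 182.7]
s [307.1 169.6]
```

View pics/c4.png

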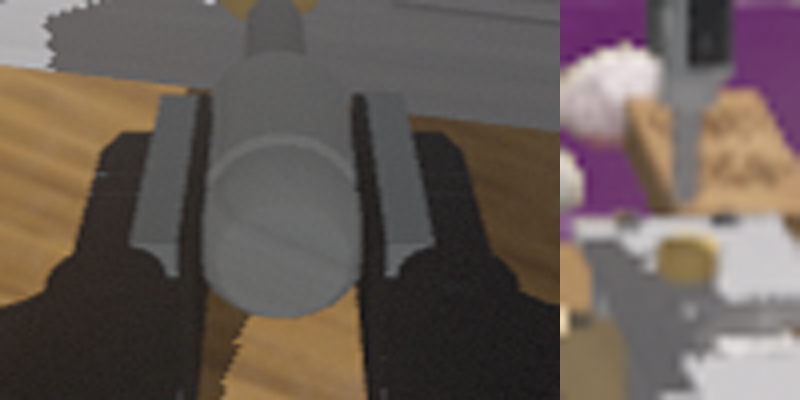

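The pictures show the pin held upright. In the side view its tip is at about u=306.5 and the bush centre at u=306.9, aligned within 1 mm. The wrist crop cuts off the bush, so I'll measure it by mask.

Run:
```python
from h import *
w=load('wrist'); hsv=cv2.cvtColor(w['pixels'],cv2.COLOR_RGB2HSV)
x0,y0=285,190
m=cv2.inRange(hsv,(15,90,60),(35,255,255))[y0:y0+50,x0:x0+70]
n,l,st,ce=cv2.connectedComponentsWithStats(m)
for i in range(1,n):
    if st[i,4]>15: print(st[i]+np.array([x0,y0,0,0,0]),ce[i]+[x0,y0])
cv2.imwrite('pics/c5.png',cv2.resize(w['pixels'][y0:y0+50,x0:x0+70,::-1],None,fx=10,fy=10,interpolation=2))
# predicted bush outline rim (r 11.5mm) in wrist
P=np.array([proj(w,[.4775+.0115*np.cos(a),.1604+.0115*np.sin(a),.057]) for a in np.linspace(0,6.28,40)]);print(P.min(0),P.max(0))
```

```text
[303 201  28  29 482] [316.41286307 214.10165975]
[303.5841477  205.37998634] [333.81458309 233.43624929]
```

View pics/c5.png

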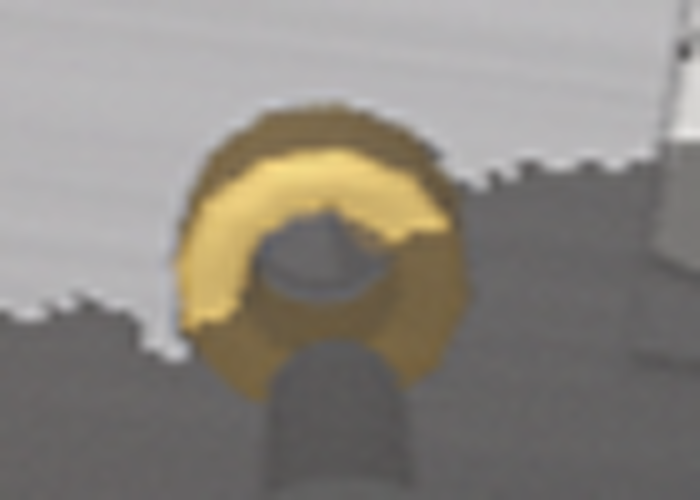

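The picture shows the bush mouth centred at about (317,217.7) in the wrist frame, with the pin nose just below it at (318.5,224). After allowing for height, the pin needs about +0.7 mm in x and +1.7 mm in y.

move_arm(plan=[0.014,0.034,0,0,0,0,0.014,0.034,0,0,0,0,0.014,0.034,0,0,0,0])

```text
time_s: 12.18
eef_pos: [0.4785, 0.1626, 0.1205]
eef_rot: [0.0, 0.978, 0.21, 0.0]
wrist_force: [0.6, -0.5, -0.0]
opening: 0.222
grasp_force: 59.0
```

Run:
```python
from h import *
w=snap('wrist'); p=np.array(ctrl.get_obs()['eef_pos']);print(p)
x0,y0=285,190
hsv=cv2.cvtColor(w['pixels'],cv2.COLOR_RGB2HSV)
m=cv2.inRange(hsv,(15,90,60),(35,255,255))[y0:y0+50,x0:x0+70]
n,l,st,ce=cv2.connectedComponentsWithStats(m)
i=1+np.argmax(st[1:,4]); print(st[i]+np.array([x0,y0,0,0,0]))
g=cv2.cvtColor(w['pixels'],cv2.COLOR_RGB2GRAY)
for v in(226,230,234):print(v,g[v,300:338])
print(g[205:235,318])
for q in([.4775,.1604,.057],[*p[:2],p[2]-.05]):print(np.round(proj(w,q),1))
```

```text
[0.47845453 0.16253905 0.12045975]
[305 203  29  28 462]
226 [158 107  99 101 101 101 102 103 101 101 102 102  99  93  89  89  90  90
  90  90  88  88  87  89 100 105 105 104 104 102 101 102 100 100  99 100
  99  98]
230 [102 101 101 101 101 101 100 100 101 100 101  94  87  85  87  87  88  89
  89  89  88  89  88  87  83  90  96  99 100 100 100  99 101 100 100  98
  98  98]
234 [ 99  99  99 100 100  99  98 100  98  99  96  91  84  85  87  86  86  88
  88  87  87  86  86  86  83  87  97 100 101 101 101 101 100  97  99  99
 101  99]
[108 105 202 211 203 189 181 113 102 105 105 104 104 102  94  93 100  93
  89  90  89  90  89  90  89  89  88  87  88  88]
[321.5 221.2]
[319.4 226.1]
```

move_arm(plan=[0.01,-0.006,-0.1,0,0,0,0.01,-0.006,-0.2,0,0,0,0.01,-0.006,-0.28,0,0,0,0.01,-0.006,-0.34,0,0,0,0.01,-0.006,-0.4,0,0,0])

```text
time_s: 12.85
eef_pos: [0.4789, 0.1621, 0.1]
eef_rot: [-0.0, 0.978, 0.21, -0.0]
wrist_force: [-0.6, -0.7, -1.1]
opening: 0.223
grasp_force: 59.0
```

move_arm(plan=[0,0,-0.06,0,0,0,0,0,-0.12,0,0,0,0,0,-0.18,0,0,0,0,0,-0.24,0,0,0])

```text
time_s: 13.35
eef_pos: [0.4789, 0.1622, 0.0881]
eef_rot: [-0.0, 0.978, 0.21, 0.0]
wrist_force: [-1.0, -0.3, -0.6]
opening: 0.224
grasp_force: 59.0
```

move_arm(plan=[0,0,-0.05,0,0,0,0,0,-0.1,0,0,0])

```text
time_s: 13.6
eef_pos: [0.4789, 0.1622, 0.0831]
eef_rot: [-0.0, 0.978, 0.21, 0.0]
wrist_force: [0.4, 0.4, 0.0]
opening: 0.225
grasp_force: 59.0
```

move_arm(plan=[0,0,0,0,0,0,0,0,0,0,0,0,0,0,0,0,0,0,0,0,0,0,0,0], grip=45)

```text
time_s: 14.1
eef_pos: [0.479, 0.1621, 0.0834]
eef_rot: [0.0, 0.978, 0.21, 0.0]
wrist_force: [-0.1, -0.2, -0.1]
opening: 0.527
grasp_force: 0.0
```

move_arm(plan=[0,0,0.5,0,0,0,0,0,1.2,0,0,0,0,0,2.2,0,0,0,0,0,2.8,0,0,0])

```text
time_s: 14.6
eef_pos: [0.4798, 0.1623, 0.2261]
eef_rot: [0.0, 0.978, 0.21, 0.002]
wrist_force: [1.0, 0.4, -0.2]
opening: 0.529
grasp_force: 0.0
```

move_arm(plan=[1.95,-1.74,0,0,0,0,1.95,-1.74,0,0,0,0,1.95,-1.74,0,0,0,0,1.95,-1.74,0,0,0,0,1.95,-1.74,0,0,0,0])

```text
time_s: 15.22
eef_pos: [0.5754, 0.0762, 0.2231]
eef_rot: [-0.0, 0.978, 0.211, -0.0]
wrist_force: [0.6, -0.3, -1.0]
opening: 0.522
grasp_force: 0.0
```

Run:
```python
from h import *
s=snap('side'); p=np.array(ctrl.get_obs()['eef_pos']);print(p)
# predicted head top center for blank (z .104) and dropped (.093)
for z in(.104,.093,.068,.057):print(z,np.round(proj(s,[.4785,.162,z]),1))
u,v=np.round(proj(s,[.4785,.162,.085])).astype(int)
g=cv2.cvtColor(s['pixels'],cv2.COLOR_RGB2GRAY)
print(v-20); print(s['pixels'][v-20:v+22,u].tolist())
```

```text
[0.57546199 0.07632423 0.22331205]
0.104 [307.  171.4]
0.093 [306.9 175.2]
0.068 [306.7 183.7]
0.057 [306.7 187.4]
158
[[109, 49, 111], [107, 48, 109], [108, 49, 109], [107, 49, 108], [108, 50, 108], [107, 50, 108], [106, 48, 107], [107, 50, 109], [109, 54, 109], [158, 127, 127], [192, 173, 159], [195, 174, 154], [187, 153, 116], [205, 194, 186], [219, 218, 219], [199, 197, 197], [163, 161, 162], [148, 146, 146], [138, 137, 136], [136, 134, 134], [137, 134, 134], [136, 134, 133], [136, 133, 133], [135, 133, 133], [136, 133, 133], [135, 133, 132], [135, 133, 132], [131, 128, 128], [125, 122, 122], [120, 116, 117], [121, 114, 107], [132, 114, 85], [141, 118, 77], [141, 119, 76], [137, 117, 79], [144, 135, 126], [182, 179, 181], [182, 180, 181], [137, 134, 136], [114, 113, 113], [131, 129, 130], [176, 174, 175]]
```

```bash
cat > head.py <<'E'
from h import *
s=snap('side'); a=s['pixels'][160:198,300:315].astype(int)
grey=(a.max(2)-a.min(2)<15)
for r,row in zip(range(160,198),grey): print(r,''.join('#' if x else '.' for x in row), a[r-160,7].tolist()) if 166<=r<=194 else 0
E
python3 head.py
python3 - <<'E'
from h import *
w=snap('wrist');hsv=cv2.cvtColor(w['pixels'],cv2.COLOR_RGB2HSV)
for t in(-86,-88,-90):
    t=np.radians(t)+.2846; print(np.round(proj(w,[.5541+.058*np.cos(t),.1276+.058*np.sin(t),.118]),1))
for z in(.104,.093):print(z,np.round(proj(w,[.479,.162,z]),1))
m=(w['pixels'].max(2)<75)[150:235,270:370]
ys,xs=np.nonzero(m);print(np.percentile(xs,[1,50,99])+270,np.percentile(ys,[1,50,99])+150)
E
```

```text
166 ###............ [110, 54, 110]
167 #####.......... [158, 127, 126]
168 #####.......... [192, 173, 159]
169 ............... [195, 173, 155]
170 ............... [187, 154, 116]
171 ............... [205, 194, 187]
172 .....#####..... [219, 218, 218]
173 ....#######.... [199, 198, 198]
174 ....#######.... [163, 162, 162]
175 ....######..... [149, 147, 147]
176 ....######..... [140, 137, 137]
177 ....######..... [136, 133, 133]
178 ....#######.... [136, 134, 133]
179 ....######..... [136, 134, 134]
180 ....######..... [136, 133, 133]
181 ....######..... [136, 133, 133]
182 ....######..... [135, 133, 132]
183 ....######..... [134, 132, 131]
184 ....#######.... [134, 132, 132]
185 #.############# [131, 129, 129]
186 ############### [126, 123, 123]
187 #####.##...#### [121, 117, 118]
188 ###....#...#### [120, 114, 106]
189 ###........#### [133, 115, 86]
190 ###........#### [141, 118, 76]
191 ###........#### [141, 118, 76]
192 ###........#### [136, 116, 79]
193 #####...####### [145, 136, 127]
194 ############### [182, 180, 181]
[322.1 204.1]
[321.9 206.2]
[321.6 208.3]
0.104 [201.6 247.2]
0.093 [205.6 242.3]
[311. 326. 361.] [182.49 203.   227.  ]
```

Run:
```python
from h import *
w=load('wrist');a=w['pixels'][225:275,185:240].astype(int)
br=(a[:,:,0]-a[:,:,2]>45)
g=a.mean(2)
for r in range(0,50):print(225+r,''.join('b' if br[r,c] else ' .:-=+*#%@'[min(9,int(g[r,c]//26))] for c in range(55)))
for z in(.104,.093,.068,.057):print(z,np.round(proj(w,[.479,.162,z]),1))
```

```text
225 ########***###########*bbb++=====---bbbbb=---===*######
226 ######################*b+=========---bbbb----===*######
227 *#*#**################*+============--bbb----=====*####
228 ##*#*****#***########*+=============--bbb---======*####
229 ##############*#####*+=================bb---=======*###
230 #######*###########*+================-=bb---=======*###
231 ******############*+=================-=-b--========*###
232 ###****#*#**#####*+==================---b--========*###
233 ############*#**#*+================-==-=b-==========*##
234 ################*++*****+==========------==========*###
235 #**##**########***#*****##*=====--==---============*###
236 ####*****#######*++++=========-=-=-----==========--*###
237 *******#*****#*++++++++====++==-=------=========*######
238 ****#*******#**++++++++++=====+=-----=**-======-*######
239 **********##**********++++=======----+*##+--+++########
240 *********##************++++==-===---=*####**##*########
241 ****************####*****+++==-==--=*##******#*#*#*****
242 ######*******##########***+++=====-+*######*#*********#
243 #########****###
[... 1279 characters left out ...]
bbbbbbbbbbbbbbbbbbbb
265 bbbbbbbbbbbbbbbbbbbbbbbbbbbbbbbbbbbbbbbbbbbbbbbbbbbbbbb
266 bbbbbbbbbbbbbbbbbbbbbbbbbbbbbbbbbbbbbbbbbbbbbbbbbbbbbbb
267 bbbbbbbbbbbbbbbbbbbbbbbbbbbbbbbbbbbbbbbbbbbbbbbbbbbbbbb
268 bbbbbbbbbbbbbbbbbbbbbbbbbbbbbbbbbbbbbbbbbbbbbbbbbbbbbbb
269 bbbbbbbbbbbbbbbbbbbbbbbbbbbbbbbbbbbbbbbbbbbbbbbbbbbbbbb
270 bbbbbbbbbbbbbbbbbbbbbbbbbbbbbbbbbbbbbbbbbbbbbbbbbbbbbbb
271 bbbbbbbbbbbbbbbbbbbbbbbbbbbbbbbbbbbbbbbbbbbbbbbbbbbbbbb
272 bbbbbbbbbbbbbbbbbbbbbbbbbbbbbbbbbbbbbbbbbbbbbbbbbbbbbbb
273 bbbbbbbbbbbbbbbbbbbbbbbbbbbbbbbbbbbbbbbbbbbbbbbbbbbbbbb
274 bbbbbbbbbbbbbbbbbbbbbbbbbbbbbbbbbbbbbbbbbbbbbbbbbbbbbbb
0.104 [201.6 247.2]
0.093 [205.6 242.3]
0.068 [214.  232.2]
0.057 [217.2 228.2]
```

The wrist view shows the pin's head top centred at about (203.5,248). That matches the blank-ring prediction of (201.6,247.2), not the dropped one, so the pin stands on blank ring. Now I take the crank again.

move_arm(plan=[0,-0.04,-1,0,0,0,0,-0.04,-2,0,0,0,0,-0.04,-2.6,0,0,0,0,-0.04,-2.82,0,0,0,0,-0.04,-2.82,0,0,0])

```text
time_s: 16.0
eef_pos: [0.5762, 0.0735, 0.0824]
eef_rot: [-0.0, 0.978, 0.211, -0.0]
wrist_force: [-0.3, -0.4, 0.3]
opening: 0.526
grasp_force: 0.0
```

move_arm(plan=[0,0,0,0,0,0,0,0,0,0,0,0,0,0,0,0,0,0,0,0,0,0,0,0], grip=10)

```text
time_s: 16.5
eef_pos: [0.5768, 0.0753, 0.0846]
eef_rot: [-0.001, 0.978, 0.21, 0.001]
wrist_force: [-4.0, 7.8, 7.3]
opening: 0.238
grasp_force: 58.6
```

```bash
cat > hd.py <<'E'
from h import *
s=snap('side'); a=s['pixels'][160:200,306:309].astype(int).mean(1)
sat=a.max(1)-a.min(1)
o=ctrl.get_obs();p=np.array(o['eef_pos']);v=p[:2]-[.5541,.1276]
print('crank',round(np.degrees(np.arctan2(v[1],v[0])-.2846),2),'r',round(np.hypot(*v)*1000,1),'F',np.round(o['wrist_force'],1),'pos',p.round(4))
e=[.2808,.9598]; t=np.array([.9598,.2808]) # ey^perp
print('tangential force along stand x',round(float(np.dot(o['wrist_force'][:2],t)),1))
print(a.mean(1)[8:34].round().astype(int).tolist())
E
python3 hd.py
python3 - <<'E'
import numpy as np
g=lambda t:.058/.05*np.array([np.cos(np.radians(t)+.2846),np.sin(np.radians(t)+.2846)])
for t in range(-85,-101,-1): print(t,np.round(g(t)-g(t+1.5),4))
E
```

```text
crank -82.86 r 57.0 F [-3.9  9.2  6.1] pos [0.5768 0.0753 0.0846]
tangential force along stand x -1.1
[158, 165, 153, 195, 218, 197, 159, 144, 136, 135, 134, 134, 134, 134, 134, 133, 133, 131, 130, 125, 112, 110, 112, 111, 110, 140]
-85 [-0.0281 -0.0114]
-86 [-0.0283 -0.0109]
-87 [-0.0285 -0.0104]
-88 [-0.0287 -0.0099]
-89 [-0.0289 -0.0094]
-90 [-0.029  -0.0089]
-91 [-0.0292 -0.0084]
-92 [-0.0293 -0.0079]
-93 [-0.0295 -0.0074]
-94 [-0.0296 -0.0069]
-95 [-0.0297 -0.0063]
-96 [-0.0298 -0.0058]
-97 [-0.0299 -0.0053]
-98 [-0.03   -0.0048]
-99 [-0.0301 -0.0043]
-100 [-0.0301 -0.0037]
```

move_arm(plan=[-0.014,-0.005,0,0,0,0,-0.028,-0.01,0,0,0,0,-0.042,-0.016,0,0,0,0,-0.056,-0.021,0,0,0,0,-0.056,-0.021,0,0,0,0])

```text
time_s: 17.18
eef_pos: [0.575, 0.0747, 0.0847]
eef_rot: [-0.001, 0.978, 0.21, 0.002]
wrist_force: [-0.2, 10.6, 3.7]
opening: 0.24
grasp_force: 58.4
```

```bash
python3 hd.py
```

```text
crank -84.75 r 56.9 F [ 1.2 11.2  3.7] pos [0.575  0.0747 0.0847]
tangential force along stand x 4.3
[158, 165, 154, 171, 207, 213, 184, 149, 136, 132, 133, 133, 132, 133, 133, 132, 132, 133, 132, 125, 113, 109, 111, 111, 110, 140]
```

move_arm(plan=[-0.01,-0.003,0,0,0,0,-0.02,-0.007,0,0,0,0,-0.02,-0.007,0,0,0,0])

```text
time_s: 17.6
eef_pos: [0.5741, 0.0744, 0.0847]
eef_rot: [-0.001, 0.978, 0.21, 0.003]
wrist_force: [0.3, 10.7, 3.3]
opening: 0.237
grasp_force: 58.5
```

```bash
python3 hd.py
```

```text
crank -85.7 r 56.8 F [-0.4 10.8  3.7] pos [0.5741 0.0744 0.0847]
tangential force along stand x 2.7
[157, 165, 153, 170, 207, 213, 185, 150, 136, 132, 133, 133, 133, 132, 133, 133, 133, 133, 132, 125, 113, 109, 111, 111, 110, 140]
```

move_arm(plan=[-0.01,-0.003,0,0,0,0,-0.02,-0.007,0,0,0,0,-0.028,-0.01,0,0,0,0,-0.028,-0.01,0,0,0,0])

```text
time_s: 18.15
eef_pos: [0.5727, 0.074, 0.0847]
eef_rot: [-0.002, 0.978, 0.21, 0.003]
wrist_force: [0.7, 12.0, 2.6]
opening: 0.238
grasp_force: 58.5
```

```bash
python3 hd.py
```

```text
crank -87.13 r 56.7 F [ 0.6 11.1  3.8] pos [0.5727 0.074  0.0847]
tangential force along stand x 3.7
[158, 165, 154, 166, 202, 211, 185, 150, 137, 132, 133, 132, 133, 133, 133, 133, 132, 133, 132, 125, 112, 109, 112, 111, 110, 140]
```

move_arm(plan=[-0.01,0,0,0,0,0,-0.02,0,0,0,0,0,-0.025,0,0,0,0,0,-0.025,0,0,0,0,0])

```text
time_s: 18.7
eef_pos: [0.5716, 0.0737, 0.0847]
eef_rot: [-0.001, 0.978, 0.21, 0.003]
wrist_force: [-0.3, 10.8, 3.2]
opening: 0.237
grasp_force: 58.5
```

```bash
python3 hd.py
```

```text
crank -88.33 r 56.6 F [ 0.5 10.6  2.4] pos [0.5716 0.0737 0.0847]
tangential force along stand x 3.5
[158, 165, 153, 161, 201, 215, 191, 154, 137, 132, 133, 133, 133, 133, 133, 132, 132, 135, 134, 125, 113, 109, 111, 111, 110, 140]
```

move_arm(plan=[-0.01,0,0,0,0,0,-0.02,0,0,0,0,0,-0.025,0,0,0,0,0,-0.025,0,0,0,0,0])

```text
time_s: 19.25
eef_pos: [0.5705, 0.0735, 0.0847]
eef_rot: [-0.001, 0.978, 0.21, 0.003]
wrist_force: [1.5, 9.6, 2.2]
opening: 0.239
grasp_force: 58.5
```

```bash
python3 hd.py
```

```text
crank -89.48 r 56.6 F [0.5 8.7 2.6] pos [0.5705 0.0735 0.0847]
tangential force along stand x 3.0
[158, 165, 154, 144, 134, 122, 153, 202, 205, 172, 152, 138, 132, 135, 135, 134, 134, 134, 133, 133, 130, 120, 112, 111, 110, 157]
```

The head has fallen about 3.5 px in the side view (3.8 is expected for the full 11 mm), and the cranking force is still only drag. The pin has dropped, so I stop cranking, release the crank and lift clear.

move_arm(plan=[0,0,0,0,0,0,0,0,0,0,0,0,0,0,0,0,0,0], grip=45)

```text
time_s: 19.68
eef_pos: [0.569, 0.0709, 0.0827]
eef_rot: [0.0, 0.978, 0.21, 0.0]
wrist_force: [-0.7, -0.2, -0.8]
opening: 0.528
grasp_force: 0.0
```

move_arm(plan=[0,0,0.5,0,0,0,0,0,1.2,0,0,0,0,0,2.2,0,0,0,0,0,2.8,0,0,0,-0.5,-3,2.8,0,0,0,-0.5,-3,2.8,0,0,0,-0.5,-3,2.8,0,0,0,-0.5,-3,2.8,0,0,0])

```text
time_s: 20.68
eef_pos: [0.5434, -0.0809, 0.2224]
eef_rot: [0.0, 0.978, 0.208, -0.0]
wrist_force: [-0.1, -0.0, 0.4]
opening: 0.527
grasp_force: 0.0
```

```bash
python3 hd.py
python3 - <<'E'
from h import *
s=snap('side');t=snap('top')
A=cv2.resize(t['pixels'][140:230,185:300,::-1],None,fx=4,fy=4,interpolation=2)
B=cv2.resize(s['pixels'][155:215,285:335,::-1],None,fx=6,fy=6,interpolation=2)
cv2.imwrite('pics/fin.png',np.hstack([A,B]))
E
```

```text
crank -109.23 r 207.4 F [ 0.2  0.4 -0.2] pos [ 0.5435 -0.0796  0.2223]
tangential force along stand x 0.3
[159, 167, 155, 145, 135, 123, 154, 204, 207, 175, 154, 140, 134, 135, 136, 135, 135, 135, 135, 135, 131, 122, 113, 112, 111, 158]
```

View pics/fin.png

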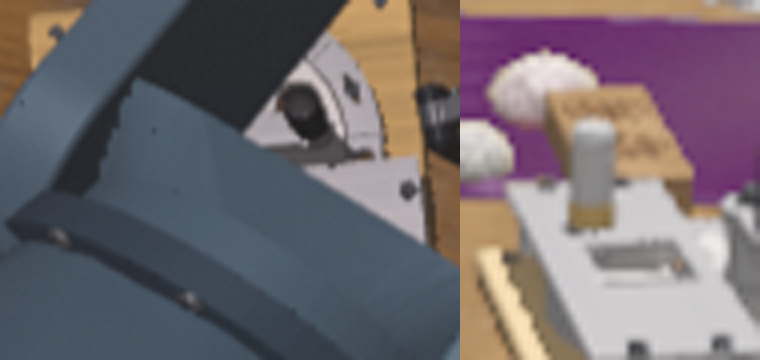

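The side view shows the pin's head resting directly on the brass bush with no shank showing. The square hollow is within a few degrees of centre in the window, and the robot is clear.

```bash
python3 -c "
from bench import ctrl;print(ctrl.hand_in())"
```

```text
the job is handed in; nothing more can be done
None
```

I handed the job in at about 21 s: the drop pin fell home by its own weight and its head rests on the brass bush. By the crank angle the square hollow is within a few degrees of centre and so whole in the window, though the arm hid it in the last top view.

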